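Refit a washed gas-hob knob on its D-spindle and hold it pressed

ROBOT

A 6-joint arm with a two-finger parallel gripper is mounted at the origin on the work surface. World frame = base frame: x ahead of the robot, y to its left, z up, the work surface at z = 0. Lengths are in m, angles in rad, forces in N, time in s.
With the tool pointing down it reaches from about 0.3 to 0.875 m from the base axis. Payload 6.4 kg.
Tool frame: the origin (TCP) lies midway between the tips of the shut fingers; the grasp point (between the pads) lies 19 mm behind it; z points along the fingers, y is the line along which they close (so a half turn about z gives the same grasp; the last joint's range is limited). The gripper opens to 85 mm and grips with 20 to 120 N. Pads are 22 mm wide; open, the fingers measure 114 mm over their backs; the gripper's body (76 mm by 85 mm) begins 54 mm behind the grasp point. The pads swing forward as they close: fully open they stand 13 mm farther back than shut.
Start: joints at [-1.368, 0.181, 1.607, -0, 1.354, -0.206], TCP at [0.229, -0.528, 0.231] pointing down, gripper open.
Joint ranges: [-2.99, 2.99], [-0.89, 2.07], [0.3, 2.58], [-1.14, 4.28], [0, 2.63], [-3.12, 3.12]. Speed limits (rad/s): [2.57, 2.57, 3.01, 3.14, 3.14, 3.14].

INTERFACE

Orientations are given as a unit quaternion [w, x, y, z].
In Python, from bench import status, camera, ctrl gives the robot as it stands. The module is installed in compiled form; this text tells all that it offers.
- The arm moves only by the shell command python3 -m handwheel 'ROWS'. ROWS is JSON, a list that holds one entry, the list of rows, each a list of 7 numbers: the opening, from -1 (shut) to 1 (fully open), then the shift along the tool's x, y, z in cm, then the turn, a rotation vector about the tool's x, y, z in degrees. A call has 1 to 10 rows; each row is the pose to reach, as a shift and turn from the pose commanded when the call began, along the tool's axes at that moment; what a row does not reach only later rows make up. A row lasts 1/8 s, in which the tool goes at most 62.5 mm and 10.7 degrees, less where a joint would pass 70% of its speed; a pose out of reach is approached as far as the arm can. A call with a gripper value outside its range is refused whole. The fingers move at their own pace and stop on an object; the grip force is fixed at half the most. Time passes only in rows, so rows that repeat a pose let the fingers close. It gives the time, the measured TCP pose, the force, the opening and the grip force at its end, in the units of the state.
- status.get_obs(): the state, without advancing time (a new reading comes with each control period).
- camera(name): name is "scene" or "side" or "wrist"; returns a dict with "frame" (384x512x3 uint8, blue, green, red), "depth" (384x512 float32, m along the optical axis (not along the pixel's ray), 0 where there is no reading), "fx", "fy", "cx", "cy" (pixels), "extrinsics" (4x4, takes a point from camera to world coordinates); the wrist camera has in their place "hand_eye" (4x4, takes a point from camera to tool coordinates, whose origin is the TCP and whose axes are the flange's). Camera axes: x right, y down, z forward; pixel columns grow to the right and rows downward; lengths in m; the calibration is good to about 2 mm. The wrist camera is an equidistant fisheye: a pixel r from the principal point sees the ray r / f radians off the axis. A picture is of the moment at which its call begins: read the wrist's pose just before it.
- ctrl.hand_in(): hands the job in; it is judged then, once.
The state is a dict: "time_s": time; "q": joint angles; "dq": joint speeds; "joint_efforts": joint torques, N m; "eef_pos": TCP position; "eef_rot": TCP orientation; "wrist_force": force on the tool from outside, world axes, zero at the start; "torque": the same for the moment, N m; "opening": opening from 0.0 (shut) to 1.0 (fully open); "grasp_force": force on a finger pad.
Only numpy, scipy, OpenCV 4.12 (cv2) and the standard library are available. Lean on these libraries where they do the work, as an engineer would, in place of code of your own. Each camera call takes 0.05 s, during which the arm holds its last target. There are 200 camera calls.

TASK

The control knob of the little gas hob has been washed and lies on the breakfast bar: pick it up by its finger bar, turn it so that its D-shaped bore matches the flat of the bare valve spindle, and slide it on fully home. Then press it down against the valve spring to the stop, as you do to make the igniter spark, and keep it pressed: the job finishes while the gripper is still holding the knob down. Leave the other things on the bar where they are.

Things in the scene. Friction and masses are not known exactly. Their poses are not given: they have to be found in the camera images.
- hob: Steel table gas hob, fixed on the bar: 360 mm deep (x), 280 mm wide (y), panel 70 mm above the bar. Origin: centre of its underside; front (-x) to the robot. Burner and 208 mm square cast-iron pan support centred at x = +55 mm, support's top 108 mm above the bar. Bare brass spindle upright at x = -125 mm, y = 0. A dark dot on the panel 42 mm behind the spindle (+x) is the off mark.
- spindle_tip (a point): Centre of the bare spindle's tip, 22 mm above the panel at rest (92 mm above the bar); moves with the spindle. Upright brass pin, 10 mm diameter, with one flat down its length 1 mm off the axis, rim bevelled by 0.5 mm. z up; x points square out of the flat, towards burner and off mark (the hob's x). It does not turn. Round it on the panel a grommet, 28 mm across, 1.5 mm high.
- valve_spindle (a joint): How far the spindle is pushed down, in m: 0 at rest, 0.006 at the stop. Spring: about 3 N to start, about 9 N at the stop; it comes back up when let go.
- knob: Aluminium knob, 90 to 150 g, upright on the bar, 38 mm high. Skirt 44 mm across, 16 mm high; on it a finger bar 12 mm wide (y), 16 to 38 mm above the underside, from x = -20 mm to a pointed nose at x = +28 mm, a thin black line on top towards the nose. Origin: centre of the underside; z up, x to the nose. From below a D-shaped bore on the axis, its flat on the nose side.
- knob_seat (a point): End of the knob's bore, on its axis, 13 mm above the underside; meets the spindle's tip when fully home (underside 9 mm above the panel; 3 mm when pressed to the stop). Bore 11 mm diameter, flat 1.5 mm off the axis on the nose side: it goes on freely only with the nose pointing where the spindle's flat faces (to the off mark), within about 10 degrees. Axes as the knob's.
- knob_nose (a point): Point of the knob's nose, 28 mm from the axis along x, at the top of the finger bar (38 mm above the underside).
- egg_cup: Teal ceramic egg cup, 49 mm across, 58 mm high, standing on the bar. Leave alone. Origin: centre of the underside.
- garlic_press: Stainless garlic press lying on the bar, about 175 mm long (its x, head to +x), 64 mm wide, 31 mm high. Leave alone. Origin: on the bar under its middle.
- storage_jar: Round glass storage jar with a steel twist cap, 96 mm across, 125 mm high. Leave alone. Origin: centre of the underside.
There are look-alikes about, which are no part of the job. What is meant by the knob is not purple or yellow, and is the larger of those in its own colour.

How it is judged:
By the outcome, as a careful person would: the job done as asked, in the order asked, and still so for the second after the job is handed in, while the arm keeps its last pose, push and grip.
It also fails if it takes over 38 s, if anything falls off the work surface, if the arm or the gripper's body presses on something with over 40 N, if the wrist force passes 120 N, or if a joint passes its speed limit or range.

## Working session

There is one attempt and no reset: what is moved stays moved. The work goes in short steps, Python scripts to look and compute and a shell command to move; the robot and the scene stay as the last step left them, time stands still between calls to the robot, and variables do not carry over. Pictures are saved under pics/ and viewed, at most 10 in all, crops included, and the job is handed in when it is done.

```bash
mkdir -p pics
cat > h.py <<'E'
import numpy as np, cv2
from bench import status, camera, ctrl
from scipy.spatial.transform import Rotation as R
def T():
    o=status.get_obs(); w,x,y,z=o['eef_rot']; M=np.eye(4); M[:3,:3]=R.from_quat([x,y,z,w]).as_matrix(); M[:3,3]=o['eef_pos']; return M,o
def snap(n,f):
    M,o=T(); c=camera(n); c['X']=M@c['hand_eye'] if n=='wrist' else c['extrinsics']; c['n']=n
    np.save('pics/'+f+'.npy',c,allow_pickle=True); cv2.imwrite('pics/'+f+'.png',c['frame']); return c
def load(f): return np.load('pics/'+f+'.npy',allow_pickle=True).item()
def ray(c,u,v):
    a=(u-c['cx'])/c['fx']; b=(v-c['cy'])/c['fy']
    if c['n']=='wrist':
        r=np.hypot(a,b); s=np.tan(r)/r if r>1e-9 else 1; a*=s;b*=s
    return np.array([a,b,1.])
def at(c,u,v,z=None):
    d=ray(c,u,v); D=c['X'][:3,:3]@d; p=c['X'][:3,3]
    if z is None: k=c['depth'][int(round(v)),int(round(u))]
    else: k=(z-p[2])/D[2]
    return p+k*D
def totool(p,yaw=None):
    M,o=T(); return (np.linalg.inv(M)@np.r_[p,1])[:3]*100
E
python3 -c "
from h import *
a=snap('scene','s0');b=snap('side','d0')
print(a['X'],b['X'],T()[1])
for n in('s0','d0'): cv2.imwrite('pics/%sb.png'%n,cv2.resize(load(n)['frame'],(768,576),interpolation=cv2.INTER_CUBIC))"
```

```text
[[ 0.72459777  0.59985146 -0.33931741  0.92376659]
 [ 0.68914602 -0.6349383   0.34918635 -0.37871666]
 [-0.00598568 -0.48685889 -0.87346013  0.96592408]
 [ 0.          0.          0.          1.        ]] [[ 0.98884702 -0.103683    0.10691775  0.44156582]
 [-0.1488751  -0.70844436  0.68988607 -0.9196237 ]
 [ 0.00421582 -0.69810917 -0.71597892  1.02076565]
 [ 0.          0.          0.          1.        ]] {'time_s': 0.1, 'q': array([-1.36833960e+00,  1.81461197e-01,  1.60788929e+00, -2.32036134e-06,
        1.35382725e+00, -2.06281991e-01]), 'dq': array([-0.00027707, -0.00304755, -0.00264877,  0.00085715,  0.00113923,
        0.00084543]), 'joint_efforts': array([ 3.61221964e-04, -4.45877516e+01, -3.52236629e+01, -4.51146443e-04,
        4.13938717e-03,  4.77944212e-06]), 'eef_pos': array([ 0.22845824, -0.52712692,  0.23048642]), 'eef_rot': array([-7.92541736e-04,  9.79188809e-01,  2.02949864e-01,  3.83060054e-07]), 'wrist_force': array([-0.18661961, -0.08373788,  0.16384132]), 'torque': array([ 0.03352652, -0.03744467, -0.01579771]), 'grasp_force': 0.0, 'opening': 0.998759214263363}
```

View pics/s0b.png

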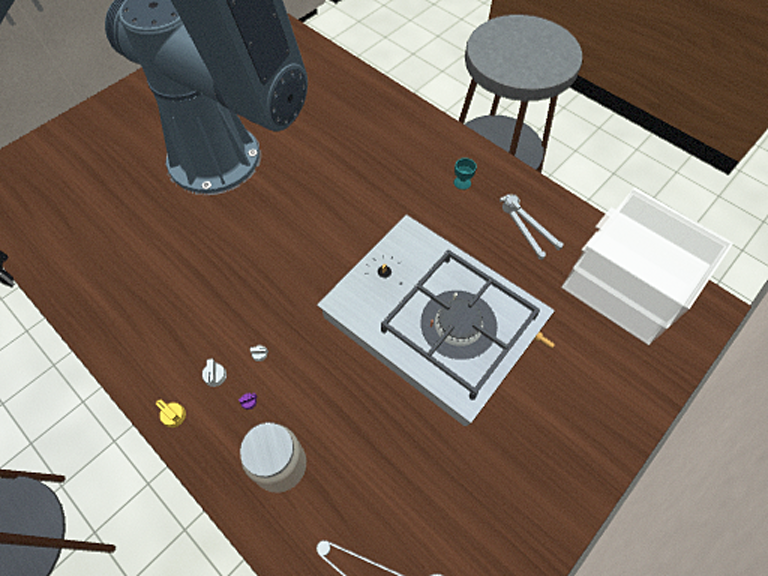

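View pics/d0b.png

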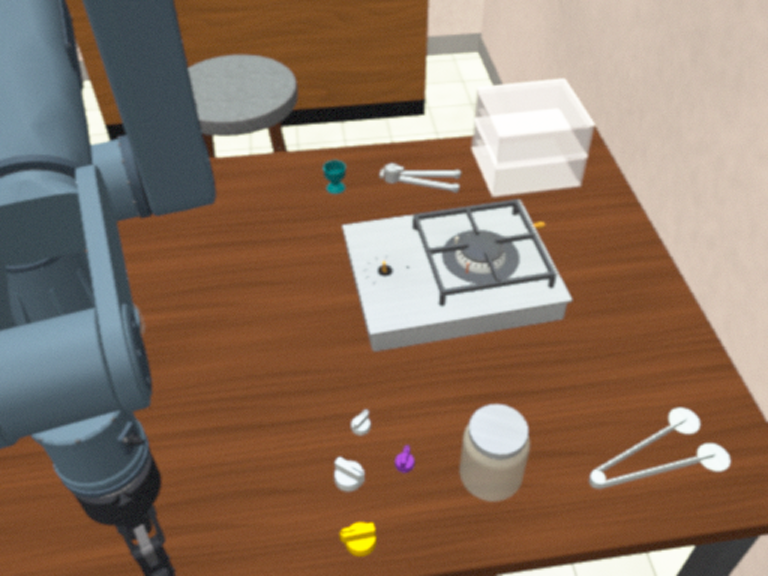

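The target is the larger silver knob, at scene (213,373) and side (349,473) in the enlarged pictures. The spindle is at scene (384,270) and side (385,268). Next I'll enlarge both.

```bash
python3 -c "
from h import *
L=[]
for n,u,v,w in(('s0',142,248,20),('d0',232,314,20),('s0',258,182,32),('d0',260,178,32)):
    c=load(n); L.append(cv2.resize(c['frame'][v-w:v+w,u-w:u+w],(400,300) if 0 else (300,300),interpolation=cv2.INTER_CUBIC))
cv2.imwrite('pics/m.png',np.vstack([np.hstack(L[:2]),np.hstack(L[2:])]))
a=load('s0');b=load('d0')
print(at(a,142,250,.02),at(b,232.5,316,.016),at(a,256,181,.07),at(b,257,180,.07))
# hob panel corners
print([at(a,u/1.5,v/1.5,.07) for u,v in((407,215),(319,306),(553,310),(470,415))])
print([at(b,u/1.5,v/1.5,.07) for u,v in((344,225),(371,335),(569,299))])
"
```

```text
[ 0.45746894 -0.34704281  0.02      ] [ 0.45266597 -0.34953427  0.016     ] [0.55660741 0.01932909 0.07      ] [0.55893067 0.0177413  0.07      ]
[array([0.49643547, 0.15448151, 0.07      ]), array([ 0.51887354, -0.12253638,  0.07      ]), array([0.84911088, 0.17780227, 0.07      ]), array([ 0.86124785, -0.08915619,  0.07      ])]
[array([0.49638751, 0.15019043, 0.07      ]), array([ 0.51449221, -0.12994127,  0.07      ]), array([ 0.86604322, -0.099248  ,  0.07      ])]
```

View pics/m.png

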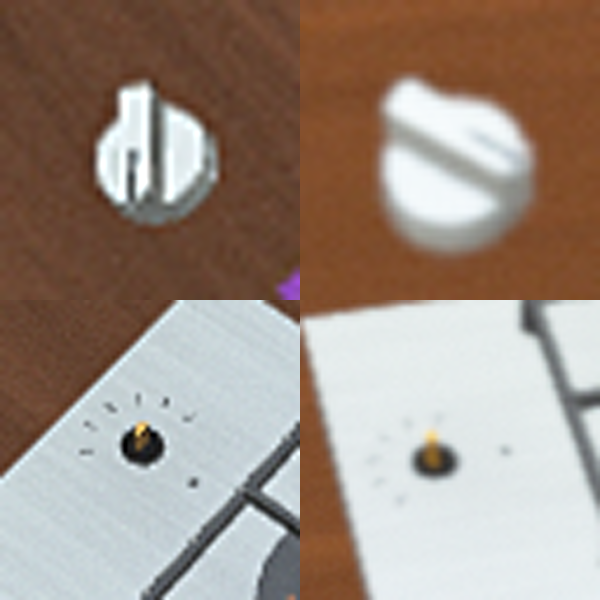

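```bash
cat >> h.py <<'E'
def plan(p,az):
    """TCP to world p, tool pointing down, tool y at azimuth az(deg) mod 180 -> shift cm, rotvec deg (small yaw)"""
    M,o=T(); best=None
    for k in(0,180):
        a=np.radians(az+k); y=np.array([np.cos(a),np.sin(a),0]); z=np.array([0,0,-1.]); G=np.c_[np.cross(y,z),y,z]
        r=np.degrees(R.from_matrix(M[:3,:3].T@G).as_rotvec()); print('turn',r.round(2),'q6',o['q'][5])
    print('shift',totool(p).round(2))
E
python3 -c "
from h import *
a=load('s0');b=load('d0')
for c,t,n in((a,(140.4,239.3),(139.3,254.7)),(b,(226.4,305),(242,316))):
    t=at(c,*t,.038);n=at(c,*n,.038);d=n-t;print(t,n,np.hypot(*d[:2]),np.degrees(np.arctan2(d[1],d[0])), n-28*d/np.hypot(*d[:2])/1000)
k=64/300
for c,g,d in((a,(226+142*k,150+146*k),(226+193*k,150+182*k)),(b,(228+135*k,146+161*k),(228+206*k,146+150*k))):
    g=at(c,*g,.0715);d=at(c,*d,.07);print(g,d,np.degrees(np.arctan2(d[1]-g[1],d[0]-g[0])))
plan([.455,-.348,.16],-37+90)
"
```

```text
[ 0.43764918 -0.33106389  0.038     ] [ 0.47182229 -0.36124561  0.038     ] 0.04559317705501868 -41.45096393472997 [ 0.45083566 -0.3427102   0.038     ]
[ 0.44163108 -0.33273315  0.038     ] [ 0.47315367 -0.36508756  0.038     ] 0.04517169389719098 -45.746079434973296 [ 0.45361417 -0.34503244  0.038     ]
[0.5582054  0.01889031 0.0715    ] [0.59892433 0.02229526 0.07      ] 4.779993860621226
[0.55803154 0.01502981 0.0715    ] [0.60026358 0.01945911 0.07      ] 5.987301680036384
turn [-3.0000e-02 -1.0000e-01 -1.1958e+02] q6 -0.2062819912673238
turn [-9.000e-02  3.000e-02  6.042e+01] q6 -0.2062819912673238
shift [27.91 -7.42  7.07]
```

```bash
python3 -m handwheel '[[[0.2,5.5,-1.4,1.5,0,0,10],[0.2,11,-2.8,3,0,0,20],[0.2,16.5,-4.2,4.5,0,0,30],[0.2,22,-5.6,6,0,0,40],[0.2,27.5,-7.3,7,0,0,50],[0.2,27.5,-7.3,7,0,0,60],[0.2,27.5,-7.3,7,0,0,66.4],[0.2,27.5,-7.3,7,0,0,66.4]]]'
python3 -c "
from h import *
c=snap('wrist','w1'); cv2.imwrite('pics/w1b.png',cv2.resize(c['frame'],(768,576)))
print(T()[0]); X=np.linalg.inv(c['X'])@[.452,-.345,.038,1]; print(X)
a=load('s0'); print(at(a,258/1.5,354/1.5,.01))
"
```

```text
time_s: 1.1
eef_pos: [0.4519, -0.3509, 0.1608]
eef_rot: [-0.0, 0.931, -0.366, -0.0]
wrist_force: [-0.4, 0.3, -0.8]
opening: 0.599
grasp_force: 0.0
[[ 7.33287868e-01 -6.79918151e-01 -4.58668991e-04  4.51764201e-01]
 [-6.79917958e-01 -7.33288009e-01  5.16002504e-04 -3.51103032e-01]
 [-6.87175940e-04 -6.65210923e-05 -9.99999762e-01  1.60942107e-01]
 [ 0.00000000e+00  0.00000000e+00  0.00000000e+00  1.00000000e+00]]
[-0.00464495 -0.00317739  0.27783601  1.        ]
[ 0.48198669 -0.25959412  0.01      ]
```

View pics/w1b.png

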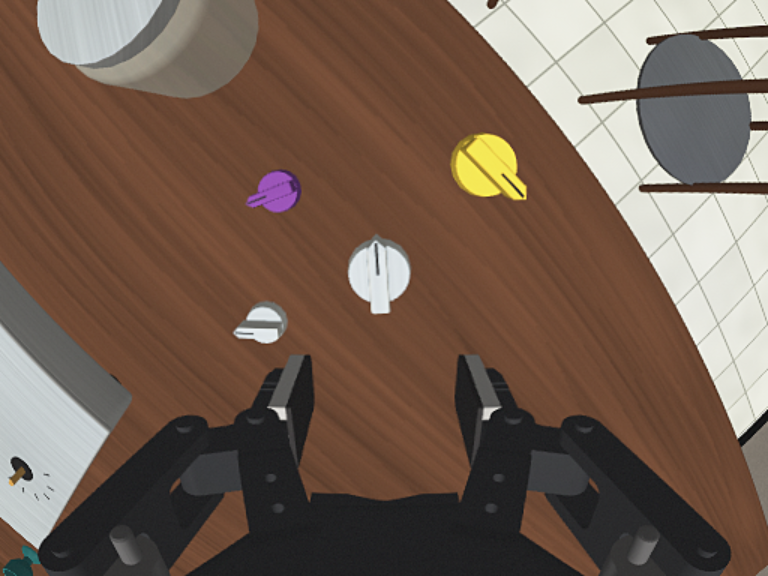

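The silver knob is centred at (379,272), with its nose at (377,237) and the tail of the bar at (380,313). The small knob at (265,323) is clear of the finger path.

```bash
python3 -c "
from h import *
c=load('w1')
n=at(c,377/1.5,237/1.5,.038);t=at(c,380/1.5,313/1.5,.038);d=n-t;L=np.hypot(*d[:2]);az=np.degrees(np.arctan2(d[1],d[0]))
p=t+d/L*.020;print(n,t,L,az,p, n-d/L*.028, c['depth'][181,252],at(c,252,181), at(c,252,195))
p=(p+n-d/L*.028)/2
p[2]=.0195; plan(p,az+90)
"
```

```text
[ 0.47319878 -0.36535609  0.038     ] [ 0.43602311 -0.3331813   0.038     ] 0.04916550585880102 -40.875522329186104 [ 0.45114577 -0.34626966  0.038     ] [ 0.45202705 -0.34703239  0.038     ] 0.27427414 [ 0.45714661 -0.351213    0.03918231] [ 0.44695879 -0.34166995  0.03810692]
turn [6.0000e-02 1.0000e-02 1.7804e+02] q6 1.450420498690682
turn [-0.    0.04 -1.96] q6 1.450420498690682
shift [-0.31 -0.31 14.14]
```

```bash
python3 -m handwheel '[[[0,-0.3,-0.3,4,0,0,-2],[0,-0.3,-0.3,8,0,0,-2],[0,-0.3,-0.3,11.5,0,0,-2],[0,-0.3,-0.3,14.1,0,0,-2],[-0.2,-0.3,-0.3,14.1,0,0,-2],[-1,-0.3,-0.3,14.1,0,0,-2],[-1,-0.3,-0.3,14.1,0,0,-2],[-1,-0.3,-0.3,14.1,0,0,-2],[-1,-0.3,-0.3,14.1,0,0,-2]]]'
```

```text
time_s: 2.28
eef_pos: [0.4525, -0.348, 0.0217]
eef_rot: [0.001, 0.937, -0.35, 0.001]
wrist_force: [-0.5, -0.6, 5.8]
opening: 0.124
grasp_force: 62.0
```

```bash
python3 -m handwheel '[[[-1,0,0,-5,0,0,0],[-1,0,0,-10,0,0,0],[-1,-1,-2,-15,0,0,-5],[-1,-3.5,-7.5,-16,0,0,-14],[-1,-6,-13,-16,0,0,-23],[-1,-8.5,-18.5,-16,0,0,-32],[-1,-11,-24,-16,0,0,-41],[-1,-13.5,-29.5,-16,0,0,-46],[-1,-16,-34.5,-16,0,0,-46],[-1,-16,-34.5,-16,0,0,-46]]]'
python3 -c "
from h import *
c=snap('wrist','w2');snap('side','d2'); cv2.imwrite('pics/w2b.png',cv2.resize(c['frame'],(768,576)))
print(T()[0]);print(T()[1]['wrist_force'])
"
```

```text
time_s: 3.52
eef_pos: [0.5572, 0.0222, 0.1802]
eef_rot: [-0.0, 0.999, 0.047, -0.0]
wrist_force: [0.6, -1.0, -1.5]
opening: 0.121
grasp_force: 61.1
[[ 9.95991433e-01  8.94450856e-02 -8.01489162e-04  5.56795827e-01]
 [ 8.94448083e-02 -9.95991709e-01 -3.75426487e-04  1.87223215e-02]
 [-8.31856615e-04  3.02232521e-04 -9.99999608e-01  1.80011881e-01]
 [ 0.00000000e+00  0.00000000e+00  0.00000000e+00  1.00000000e+00]]
[ 0.65216647 -0.29378782 -0.9160859 ]
```

View pics/w2b.png

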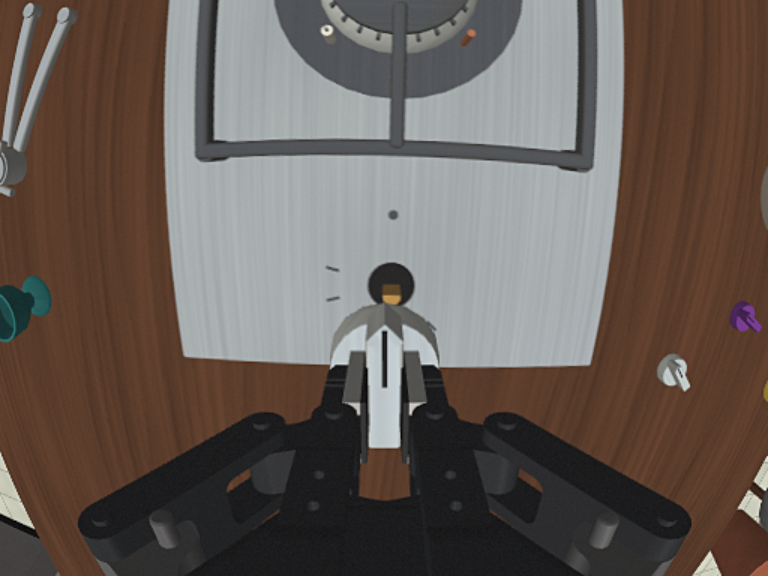

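The knob is held straight: its nose is at (387,306) and the bar's tail at (384,447). The grommet is centred at (391,285), the off mark is at (393,215) and the spindle tip is near (391,299).

```bash
python3 -c "
from h import *
c=load('w2');M,o=T();z=M[2,3]
n=at(c,387/1.5,306/1.5,z+.0163);t=at(c,384.5/1.5,447/1.5,z+.0163);d=n-t;L=np.hypot(*d[:2])
ax=n-d/L*.028
g=at(c,391/1.5,285/1.5,.0715);e=at(c,393/1.5,215/1.5,.07);h=e-g
print('knob',n,t,L,np.degrees(np.arctan2(d[1],d[0])),ax,'tcp',M[:3,3])
print('hob',g,e,np.hypot(*h[:2]),np.degrees(np.arctan2(h[1],h[0])), 'pan', [at(c,u/1.5,v/1.5,.07) for u,v in((184,356),(591,365))])
print('nose depth',at(c,258,208))
s=M[:3,:3].T@(g-ax);print('shift tool cm',s*100)
f=cv2.resize(c['frame'][110:250,190:330],(560,560),interpolation=cv2.INTER_CUBIC)
f2=cv2.resize(load('d2')['frame'][130:190,230:290],(240,560))
cv2.imwrite('pics/z2.png',f)
"
```

```text
knob [0.58862868 0.02406041 0.19631188] [0.53557073 0.01978393 0.19631188] 0.05323002074336414 4.608090050227732 [0.56071919 0.0218109  0.19631188] tcp [0.55679583 0.01872232 0.18001188]
hob [0.55696688 0.01793638 0.0715    ] [0.5982631  0.02082662 0.07      ] 0.04139723738194051 4.003485471973908 pan [array([0.49313878, 0.15270853, 0.07      ]), array([ 0.51222138, -0.12565705,  0.07      ])]
nose depth [0.58167756 0.02331489 0.18295205]
shift tool cm [-0.39800051  0.34856392 12.48162943]
```

View pics/z2.png

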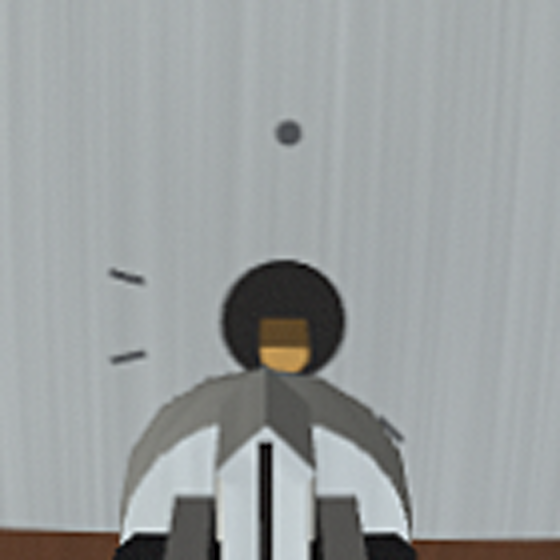

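```bash
python3 -c "
from h import *
c=load('w2');M,o=T();z=M[2,3]
n=at(c,256.5,217,z+.0163);t=at(c,384.5/1.5,447/1.5,z+.0163);d=n-t;L=np.hypot(*d[:2])
ax=t+d/L*.020; ax2=n-d/L*.028
g=at(c,261,190,.0715);e=at(c,190+288/4,110+132/4,.07);h=e-g;tip=at(c,261,198,.092)
print('knob',n,t,L,np.degrees(np.arctan2(d[1],d[0])),ax,ax2,'tcp',M[:3,3],'tool x az',np.degrees(np.arctan2(M[1,0],M[0,0])))
print('hob',g,tip,e,np.hypot(*h[:2]),np.degrees(np.arctan2(h[1],h[0])))
for q in(ax,ax2):
  for r in (g,tip): print('shift tool cm',M[:3,:3].T@(r-q)*100)
"
```

```text
knob [0.58221843 0.02413459 0.19631188] [0.53557073 0.01978393 0.19631188] 0.04685014631563305 5.3283494125363 [0.5554843  0.02164119 0.19631188] [0.55433942 0.02153441 0.19631188] tcp [0.55679583 0.01872232 0.18001188] tool x az 5.131669913359898
hob [0.55699473 0.01764237 0.0715    ] [0.55645647 0.01790111 0.092     ] [0.59855133 0.02085496 0.07      ] 0.04168059455934577 4.42054018210319
shift tool cm [ 0.12505183  0.40801719 12.48121229]
shift tool cm [ 0.07205085  0.37805206 10.43124652]
shift tool cm [ 0.24003648  0.40762251 12.48111652]
shift tool cm [ 0.1870355   0.37765738 10.43115075]
```

The first reading was taken while the arm was still settling: y went from .0222 to .0187. I'll look again now that it's at rest.

```bash
python3 -c "
from h import *
M,o=T();print(M[:3,3]);c=snap('wrist','w3');M,o=T();print(M[:3,3])
cv2.imwrite('pics/z3.png',cv2.resize(c['frame'][120:310,190:330],(560,760),interpolation=cv2.INTER_CUBIC)[:600])
"
```

```text
[0.55679583 0.01872232 0.18001188]
[0.55681056 0.01782212 0.18007184]
```

View pics/z3.png

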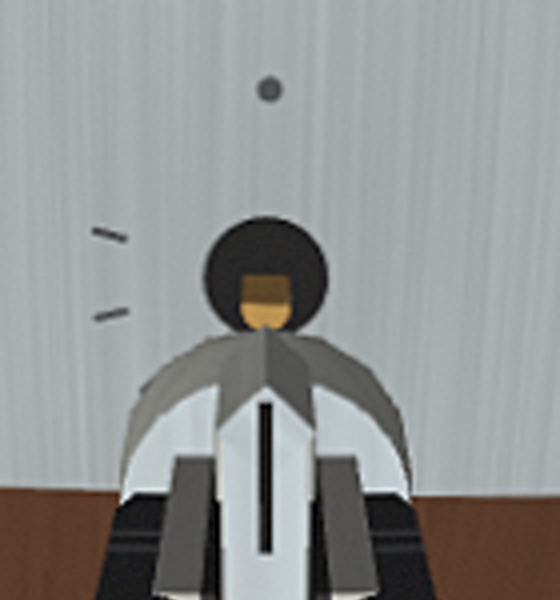

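The nose top is at crop (266,386), the tip centre about (266,309), the grommet centre (266,277) and the off mark (270,89). Sideways alignment is nearly right.

```bash
python3 -c "
from h import *
c=load('w3');M=c['X']@np.linalg.inv(c['hand_eye']);z=M[2,3]
n=at(c,256.5,216.5,z+.0163);t=at(c,384.5/1.5,447/1.5,z+.0163);d=n-t;L=np.hypot(*d[:2])
ax=t+d/L*.020; ax2=n-d/L*.028
g=at(c,256.5,189.25,.0715);e=at(c,257.5,142.25,.07);h=e-g;tip=at(c,256.5,197.25,.092)
print('knob',L,np.degrees(np.arctan2(d[1],d[0])),ax,ax2,'tcp',M[:3,3])
print('hob',g,tip,e,np.hypot(*h[:2]),np.degrees(np.arctan2(h[1],h[0])))
for q in(ax,ax2):
  for r in (g,tip): print('shift tool cm',M[:3,:3].T@(r-q)*100)
"
```

```text
knob 0.04706565187530779 5.111425392833176 [0.55522629 0.01821011 0.19631188] [0.55429566 0.01812686 0.19631188] tcp [0.55679583 0.01872232 0.18001188]
hob [0.55693113 0.01806989 0.0715    ] [0.55639067 0.01806215 0.092     ] [0.59844338 0.02098353 0.07      ] 0.041614369413024155 4.014866907518264
shift tool cm [ 0.17892927  0.0254423  12.48105185]
shift tool cm [ 0.12332553  0.02199849 10.43109626]
shift tool cm [ 0.27236404  0.02547534 12.48097413]
shift tool cm [ 0.21676031  0.02203153 10.43101854]
```

```bash
python3 -m handwheel '[[[-1,0.2,0,2,0,0,0.5],[-1,0.2,0,4,0,0,0.5],[-1,0.2,0,5.3,0,0,0.5],[-1,0.2,0,5.3,0,0,0.5],[-1,0.2,0,5.3,0,0,0.5],[-1,0.2,0,5.3,0,0,0.5]]]'; python3 -c "
from h import *
o=T()[1];print(o['eef_pos'],o['wrist_force'])"
```

```text
time_s: 4.42
eef_pos: [0.5598, 0.0182, 0.1282]
eef_rot: [0.0, 0.999, 0.039, 0.001]
wrist_force: [0.8, 1.3, -0.1]
opening: 0.124
grasp_force: 61.1
[0.55982256 0.01824078 0.12822401] [ 0.81731898  1.30982233 -0.13900423]
```

```bash
python3 -m handwheel '[[[-1,-0.1,-0.04,0.8,0,0,0],[-1,-0.1,-0.04,1.2,0,0,0],[-1,-0.1,-0.04,1.6,0,0,0],[-1,-0.1,-0.04,1.8,0,0,0],[-1,-0.1,-0.04,1.8,0,0,0]]]'
```

```text
time_s: 5.05
eef_pos: [0.5585, 0.0188, 0.1092]
eef_rot: [0.0, 0.999, 0.039, 0.0]
wrist_force: [1.2, 1.4, -2.0]
opening: 0.122
grasp_force: 61.1
```

```bash
python3 -m handwheel '[[[-1,0,0,0.3,0,0,0],[-1,0,0,0.5,0,0,0],[-1,0,0,0.5,0,0,0]]]';python3 -m handwheel '[[[-1,0,0,0.2,0,0,0],[-1,0,0,0.4,0,0,0],[-1,0,0,0.4,0,0,0]]]'; python3 -c "
from h import *
c=snap('wrist','w4');d=snap('side','d4');s=snap('scene','s4')
L=[cv2.resize(c['frame'][120:310,170:340],(358,400)),cv2.resize(d['frame'][135:215,225:305],(400,400),interpolation=cv2.INTER_CUBIC)]
cv2.imwrite('pics/z4.png',np.hstack(L))"
```

```text
time_s: 5.42
eef_pos: [0.5585, 0.0188, 0.1042]
eef_rot: [0.0, 0.999, 0.039, 0.0]
wrist_force: [2.5, 0.1, -2.3]
opening: 0.122
grasp_force: 61.1
time_s: 5.8
eef_pos: [0.5585, 0.0187, 0.1005]
eef_rot: [0.0, 0.999, 0.039, 0.0]
wrist_force: [2.8, -0.4, -0.5]
opening: 0.126
grasp_force: 61.3
```

View pics/z4.png

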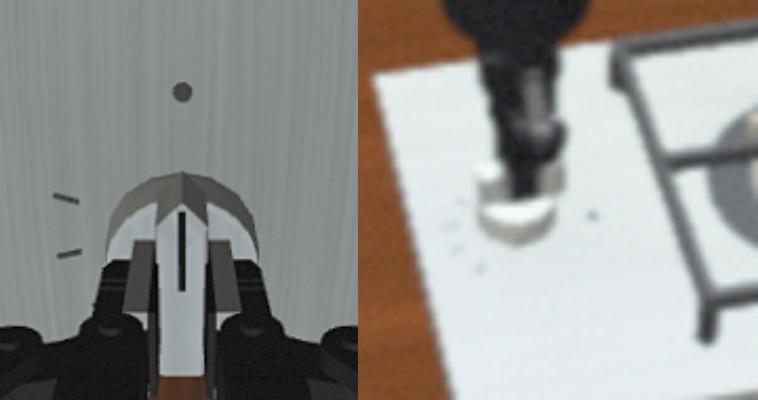

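The knob sits on the spindle with its nose (182,175) pointing at the off mark (182,92), about at home depth. Now I'll press in small steps.

```bash
python3 -m handwheel '[[[-1,0,0,0.1,0,0,0],[-1,0,0,0.2,0,0,0],[-1,0,0,0.2,0,0,0]]]';python3 -m handwheel '[[[-1,0,0,0.2,0,0,0],[-1,0,0,0.3,0,0,0],[-1,0,0,0.3,0,0,0]]]'; python3 -m handwheel '[[[-1,0,0,0.1,0,0,0],[-1,0,0,0.1,0,0,0],[-1,0,0,0.1,0,0,0]]]'
```

```text
time_s: 6.32
eef_pos: [0.5585, 0.0188, 0.0986]
eef_rot: [0.0, 0.999, 0.039, 0.0]
wrist_force: [2.7, 0.6, 4.0]
opening: 0.122
grasp_force: 61.6
time_s: 6.7
eef_pos: [0.5585, 0.0187, 0.0957]
eef_rot: [0.0, 0.999, 0.039, 0.0]
wrist_force: [2.2, 0.7, 6.3]
opening: 0.122
grasp_force: 62.0
time_s: 7.08
eef_pos: [0.5585, 0.0187, 0.0948]
eef_rot: [0.0, 0.999, 0.039, 0.0]
wrist_force: [1.6, 0.6, 6.4]
opening: 0.122
grasp_force: 62.1
```

```bash
python3 -m handwheel '[[[-1,0,0,0.1,0,0,0],[-1,0,0,0.1,0,0,0],[-1,0,0,0.1,0,0,0]]]';python3 -m handwheel '[[[-1,0,0,0.1,0,0,0],[-1,0,0,0.1,0,0,0],[-1,0,0,0.1,0,0,0]]]'
```

```text
time_s: 7.45
eef_pos: [0.5586, 0.0187, 0.0943]
eef_rot: [0.0, 0.999, 0.039, 0.0]
wrist_force: [-0.7, 0.9, 10.8]
opening: 0.126
grasp_force: 62.8
time_s: 7.82
eef_pos: [0.5587, 0.0187, 0.0941]
eef_rot: [0.0, 0.999, 0.04, 0.0]
wrist_force: [-3.2, 1.4, 16.7]
opening: 0.122
grasp_force: 63.7
```

```bash
python3 -m handwheel '[[[-1,0,0,0,0,0,0],[-1,0,0,0,0,0,0],[-1,0,0,0,0,0,0],[-1,0,0,0,0,0,0],[-1,0,0,0,0,0,0],[-1,0,0,0,0,0,0]]]'; python3 -c "
from h import *
c=snap('wrist','w5');z=T()[0][2,3]
print(z,[at(c,u,v)[2] for u,v in((252,235),(256,245),(260,240))])
c=load('w4');print([at(c,u,v)[2] for u,v in((252,235),(256,245),(260,240))])
print(ctrl.hand_in())"
```

```text
time_s: 8.57
eef_pos: [0.5587, 0.0187, 0.0941]
eef_rot: [0.0, 0.999, 0.04, 0.0]
wrist_force: [-2.4, 1.1, 17.4]
opening: 0.123
grasp_force: 63.7
0.09414673049116119 [np.float64(0.11156845717734162), np.float64(0.11105956770675468), np.float64(0.11088793216871237)]
[np.float64(0.11811267866338596), np.float64(0.11647679380057233), np.float64(0.11742872225750173)]
the job is handed in; nothing more can be done
None
```

The larger silver knob is on the spindle with its nose to the off mark and pressed about 6 mm to the stop; the gripper was still holding it there with roughly 17 N when I handed the job in at about 8.6 s.

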